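# Clear and reload the tile drop-test rig

## Task

Get the tile drop-test rig ready for its next shot: lift the clear shatter guard off and stand it upright on the bench, then scrape every broken piece of tile off the steel plate into the trough with the red-handled scraper block (the pieces are sharp, so never touch them with the fingers). Stand the scraper back on its black mat, lay the fresh tile from the cork flat on the ring mark in the middle of the plate with its long side running towards the trough, and finally put the guard back down inside the plate's rim, over the tile. Leave the mug, the roll of tape and everything else on the bench where they are.

Things in the scene. Friction and masses are not known exactly. Their poses are not given: they have to be found in the camera images.
- rig: Fixed drop-test rig: blue base, flat dark steel plate on top (top face 50 mm up), aluminium trough on the plate's right. Origin on the bench under the plate's ring mark; x, y along the plate's sides (yaw within 0.15 rad), z up. Plate top 160 mm wide in x (-80 to 80) and y from -118 to 110 mm. A grey rim 10 mm high, 8 mm thick, bevelled inside, bounds it at x = -80, x = 80 and y = 110; at y = -118 it drops into the trough.
- ring_mark (a point): Centre of the red ring (48 mm) and cross on the plate's top face, 50 mm above the bench; axes as the rig's.
- trough (a point): Middle of the trough's inner floor, 13 mm above the bench; axes as the rig's. Inside, the trough is 174 mm long in x and 103 mm wide in y (rig y -118 to -221 mm); its end walls rise to 43 mm and its outer wall to 60 mm above the bench.
- guard_collar (a point): Loose shatter guard, 280 g: clear open-bottomed box, 155 (x) by 215 (y) by 55 mm, with a black collar on its roof, the grip: 40 mm square, 59 to 100 mm above the lower edge, on a 68 mm flange (55 to 59). This point: collar axis, 80 mm above the lower edge. Home: standing on the plate inside the rim (2.5 mm play), point 130 mm up over the ring mark, x, y along the rig's. Free bench: x 0.35 to 0.6, y 0.22 to 0.44 m.
- scraper_grip (a point): Loose scraper block, 250 g: white block 100 mm long (its x), 40 thick (its y), 26 high, and on it a ribbed red grip 66 long (x), 24 thick (y), 32 high, 58 mm over all. This point is the grip's centre, 42 mm above the block's lower face. At the start it stands upright on the mat, its x roughly along the mat's y.
- mat: The scraper's fixed black rubber mat, 90 mm (its x) by 130 mm (its y), 2 mm thick; origin under its centre, on the bench.
- tile_centre (a point): The fresh tile, loose: white-glazed terracotta, 60 mm (its x) by 96 mm (its y), 12 mm thick, 140 g; this point is its centre. At the start it lies flat, glaze up, on a fixed cork pad of 120 by 160 mm, 8 mm thick.
- mug_1: White mug with a handle, 95 mm high, loose, standing at the back of the bench: not to be disturbed. Origin under its base.
- tape_2: Roll of cream masking tape, 100 mm across and 25 mm high, loose, lying at the back of the bench: not to be disturbed. Origin under its centre.
- piece_1 (a point): A broken piece of the last tile, loose: an irregular flat piece of white-glazed terracotta within 46 mm across and 12 mm thick, 25 g; this point is about its centre, half-way up. Three to six of the pieces are present; they lie on the plate under the guard.
- piece_2 (a point): A broken piece of the last tile, loose: an irregular flat piece of white-glazed terracotta within 46 mm across and 12 mm thick, 25 g; this point is about its centre, half-way up. Three to six of the pieces are present; they lie on the plate under the guard.
- piece_3 (a point): A broken piece of the last tile, loose: an irregular flat piece of white-glazed terracotta within 46 mm across and 12 mm thick, 25 g; this point is about its centre, half-way up. Three to six of the pieces are present; they lie on the plate under the guard.
- piece_4 (a point): A broken piece of the last tile, loose: an irregular flat piece of white-glazed terracotta within 46 mm across and 12 mm thick, 25 g; this point is about its centre, half-way up. Three to six of the pieces are present; they lie on the plate under the guard.
- piece_5 (a point): A broken piece of the last tile, loose: an irregular flat piece of white-glazed terracotta within 46 mm across and 12 mm thick, 25 g; this point is about its centre, half-way up. Three to six of the pieces are present; they lie on the plate under the guard.
- piece_6 (a point): A broken piece of the last tile, loose: an irregular flat piece of white-glazed terracotta within 46 mm across and 12 mm thick, 25 g; this point is about its centre, half-way up. Three to six of the pieces are present; they lie on the plate under the guard.

How it is judged (in metres and radians):
On the way, in this order (a step that is already met when the one before it is completed fails the run):
1. the guard has been lifted off and stands upright on the bench, clear of the rig (horizontal distance between guard_collar and rig above 0.15 m and height (world z) of guard_collar below 0.09 m and angle between guard_collar's own z axis and vertical below 0.1 rad), for 0.2 s.
2. every broken piece lies in the trough (x of piece_1 in the frame of rig between -0.09 and 0.09 m and y of piece_1 in the frame of rig between -0.224 and -0.114 m and z of each of piece_1, piece_2, piece_3, piece_4, piece_5, piece_6 in the frame of rig below 0.054 m and x of piece_2 in the frame of rig between -0.09 and 0.09 m and y of piece_2 in the frame of rig between -0.224 and -0.114 m and x of piece_3 in the frame of rig between -0.09 and 0.09 m and y of piece_3 in the frame of rig between -0.224 and -0.114 m and x of piece_4 in the frame of rig between -0.09 and 0.09 m and y of piece_4 in the frame of rig between -0.224 and -0.114 m and x of piece_5 in the frame of rig between -0.09 and 0.09 m and y of piece_5 in the frame of rig between -0.224 and -0.114 m and x of piece_6 in the frame of rig between -0.09 and 0.09 m and y of piece_6 in the frame of rig between -0.224 and -0.114 m), for 0.2 s.
3. the fresh tile lies flat on the ring mark (x of tile_centre in the frame of rig between -0.01 and 0.01 m and y of tile_centre in the frame of rig between -0.01 and 0.01 m and z of tile_centre in the frame of rig between 0.053 and 0.059 m and angle between the y axis of tile_centre and the y axis of rig, either way round below 0.15 rad and angle between tile_centre's own z axis and vertical below 0.06 rad), for 0.2 s.
At the end, for the whole second after the job is handed in: All pieces in the trough; tile flat, centred on the ring mark within 10 mm in x and y, long side within 0.15 rad of the rig's y; scraper upright on its mat within 25 mm of its centre; guard fully down inside the rim (6 mm in x, +6/-10 mm in y, 0.06 rad); all at rest (all of step 2 and all of step 3 and horizontal distance between scraper_grip and mat below 0.025 m and angle between scraper_grip's own z axis and vertical below 0.1 rad and height (world z) of scraper_grip below 0.052 m and x of guard_collar in the frame of rig between -0.006 and 0.006 m and y of guard_collar in the frame of rig between -0.01 and 0.006 m and z of guard_collar in the frame of rig between 0.127 and 0.1335 m and angle between the x axis of guard_collar and the x axis of rig, either way round below 0.06 rad and angle between guard_collar's own z axis and vertical below 0.04 rad and linear speed of each of guard, tile, scraper below 0.01 m/s); the robot touches nothing.
It fails at once if the fingers touch a broken piece (contact force between the fingers and piece_1_body above 1 N or contact force between the fingers and piece_2_body above 1 N or contact force between the fingers and piece_3_body above 1 N or contact force between the fingers and piece_4_body above 1 N or contact force between the fingers and piece_5_body above 1 N or contact force between the fingers and piece_6_body above 1 N).
It fails at once if the mug or the roll of tape is disturbed (distance of any of mug_1, tape_2 from where it was at the start of the episode above 0.03 m).
Of piece_1_body, piece_2_body, piece_3_body, piece_4_body, piece_5_body, piece_6_body only 3 to 6 are there at a start; the rules pass over those that are not, and their reading is None.
At some moment in a run one of scraper, tile may be knocked a few centimetres aside while the robot is not near it.
Once in a run the grip may slacken for a moment while it holds something.
It also fails if it takes over 210 s, if anything falls off the work surface, if the arm or the gripper's body presses on something with over 40 N, if the wrist force passes 120 N, or if a joint passes its speed limit or range.

## Robot

A 6-joint arm with a two-finger parallel gripper is mounted at the origin on the work surface; the furniture and walls round the work are solid. World frame = base frame: x ahead of the robot, y to its left, z up, the work surface at z = 0. Lengths are in m, angles in degrees, forces in N, time in s.
With the tool pointing down it reaches from about 0.3 to 0.75 m from the base axis. Payload 8.5 kg.
Tool frame: the origin (TCP) lies between the finger pads; the fingertips stand 19 mm ahead of it and the grasp point (between the pads) is the TCP; z points along the fingers, y is the line along which they close (so a half turn about z gives the same grasp; the last joint's range is limited). The gripper opens to 85 mm and grips with 20 to 120 N. Pads are 22 mm wide; open, the fingers measure 114 mm over their backs; the gripper's body (76 mm by 85 mm) begins 54 mm behind the grasp point. The pads swing forward as they close: fully open they stand 13 mm farther back than shut.
Start: joints at [-76.851, 21.807, 74.336, -0, 83.858, -12.336], TCP at [0.237, -0.496, 0.25] pointing down, gripper open.
Joint ranges: [-178.18, 178.18], [-50.72, 133.34], [12.68, 142.11], [-81.47, 261.47], [9.98, 163.14], [-165.26, 165.26]. Speed limits (degrees/s): [136.94, 136.94, 180, 180, 180, 180].

## Interface

Orientations are given as a 3x3 rotation matrix whose columns are the frame's x, y, z axes.
In Python, from rig import env, optics gives the robot as it stands.
- The arm moves only by the tool arm_command, never from a script. Its argument "commands" is one flat list of numbers, 7 for each row, row after row: the closure, from -1 (fully open) to 1 (shut), so that 0 is half open, then the shift along the tool's x, y, z as a fraction of full scale, then the turn, a rotation vector about the tool's x, y, z as a fraction of full scale. A call has 1 to 12 rows; each row is the pose to reach, as a shift and turn from the pose commanded when the call began, along the tool's axes at that moment; what a row does not reach only later rows make up. Full scale, the value 1, is 500 mm for a shift and 120 degrees for a turn. A row lasts 1/12 s, in which the tool goes at most 41.7 mm and 7.16 degrees, less where a joint would pass 70% of its speed; a pose out of reach is approached as far as the arm can. A call with a number of a shift or a turn outside -1 to 1 is refused whole. A call with a gripper value outside its range is refused whole. The fingers move at their own pace and stop on an object; "newtons" is the grip in N (left out, the last holds). Time passes only in rows, so rows that repeat a pose let the fingers close. It gives the time, the measured TCP pose, the force, the opening and the grip force at its end, in the units of the state.
- env.observe(): the state, without advancing time (a new reading comes with each control period).
- optics.get_image(name): name is "scene" or "top"; returns a dict with "image" (384x512x3 uint8, red, green, blue), "intrinsics" (3x3 intrinsics, pixels), "k1" (the pictures are not rectified: a ray, as slopes to the right and down, at radius r is drawn at 1 + k1 r^2 times it, then the intrinsics apply), "origin" and "orientation" of the camera in the world. Camera axes: x right, y down, z forward; pixel columns grow to the right and rows downward; lengths in m; the calibration is good to about 2 mm. A picture is of the moment at which its call begins. There is no depth.
- env.close_job(): hands the job in; it is judged then, once.
The state is a dict: "time_s": time; "q": joint angles; "qvel": joint speeds; "joint_efforts": joint torques, N m; "position": TCP position; "tool_rot": TCP orientation; "ft_force": force on the tool from outside, world axes, zero at the start; "wrist_torque": the same for the moment, N m; "grip_width": finger opening in m; "gripper_force": force on a finger pad.
Only numpy, scipy, OpenCV 4.12 (cv2) and the standard library are available. Lean on these libraries where they do the work, as an engineer would, in place of code of your own. Each camera call takes 0.05 s, during which the arm holds its last target. There are 200 camera calls.

## Working session

There is one attempt and no reset: what is moved stays moved. The work goes in short steps, Python scripts to look and compute and a tool call to move; the robot and the scene stay as the last step left them, time stands still between calls to the robot, and variables do not carry over. Pictures are saved under pics/ and viewed, at most 14 in all, crops included, and the job is handed in when it is done.

Besides the shell and the picture viewer there is one more tool, called after "Request:" as name(argument=value, ...), one argument or row to a line, values as JSON. arm_command: Moves the arm, as the interface text tells. Shift numbers are shares of 500 mm and turn numbers shares of 120 degrees, none past 1 either way. Its arguments: {"type":"object","properties":{"commands":{"type":"array","items":{"type":"number"}},"newtons":{"type":"number"}},"required":["commands"]}

```bash
ls; mkdir -p pics
cat > h.py <<'E'
import numpy as np, cv2
from rig import env, optics
def shot(name,fn):
    d=optics.get_image(name); cv2.imwrite('pics/'+fn+'.png',d['image'][:,:,::-1]); np.save('pics/'+fn+'.npy',d,allow_pickle=True); return d
def load(fn): return np.load('pics/'+fn+'.npy',allow_pickle=True).item()
def dist(d): return np.array([d['k1'],0,0,0,0],float)
def ray(d,uv,z):
    K=np.array(d['intrinsics']);R=np.array(d['orientation']);o=np.array(d['origin'])
    p=cv2.undistortPoints(np.array(uv,float).reshape(-1,1,2),K,dist(d)).reshape(-1,2)
    r=np.c_[p,np.ones(len(p))]@R.T
    return o+r*((z-o[2])/r[:,2])[:,None]
def proj(d,P):
    R=np.array(d['orientation']);o=np.array(d['origin'])
    P=(np.array(P,float).reshape(-1,3)-o)@R
    return cv2.projectPoints(P,np.zeros(3),np.zeros(3),np.array(d['intrinsics']),dist(d))[0].reshape(-1,2)
E
python3 - <<'E'
from h import *
for n in('scene','top'):
    d=shot(n,n+'0'); print(n,d['intrinsics'],d['k1'],d['origin'],d['orientation'])
    i=cv2.imread(f'pics/{n}0.png'); cv2.imwrite(f'pics/{n}0b.png',cv2.resize(i,(800,600),interpolation=cv2.INTER_CUBIC))
s=env.observe(); print(s)
E
```

```text
pics
scene [[420.89199325   0.         251.99843334]
 [  0.         420.89199325 188.17916267]
 [  0.           0.           1.        ]] 0.00036516442243853084 [0.27461317 0.54150511 0.86951937] [[-0.90361682 -0.31603855  0.28913021]
 [-0.42824053  0.68122034 -0.59375828]
 [-0.00931087 -0.66034724 -0.75090268]]
top [[421.75253839   0.         257.16719826]
 [  0.         421.75253839 191.39693128]
 [  0.           0.           1.        ]] 0.0264617733482761 [ 0.36709141 -0.07991503  1.14179333] [[ 0.13875117 -0.96837652  0.20735242]
 [-0.99032185 -0.13498173  0.03228889]
 [-0.00327901 -0.20982575 -0.9777333 ]]
{'time_s': 0.1, 'q': array([-7.68503856e+01,  2.18372871e+01,  7.43788304e+01,  2.51830886e-04,
        8.38575288e+01, -1.23370886e+01]), 'qvel': array([-0.09450343, -0.19370087, -0.1383066 ,  0.04385688, -0.07948767,
        0.08361533]), 'joint_efforts': array([ 3.38194863e-03, -4.49217975e+01, -2.31656760e+01, -1.61786147e-04,
        3.68424371e-03,  1.80672066e-05]), 'position': array([ 0.23659934, -0.49625131,  0.24978133]), 'tool_rot': array([[ 9.02685415e-01,  4.30301009e-01, -2.88159004e-04],
       [ 4.30301015e-01, -9.02684589e-01,  1.25265962e-03],
       [ 2.78904008e-04, -1.25475269e-03, -9.99999174e-01]]), 'ft_force': array([0.00976567, 0.7450006 , 0.06426832]), 'wrist_torque': array([ 0.02022909, -0.03870569, -0.0297821 ]), 'gripper_force': 0.0, 'grip_width': 0.08539033939640647}
```

View pics/top0b.png

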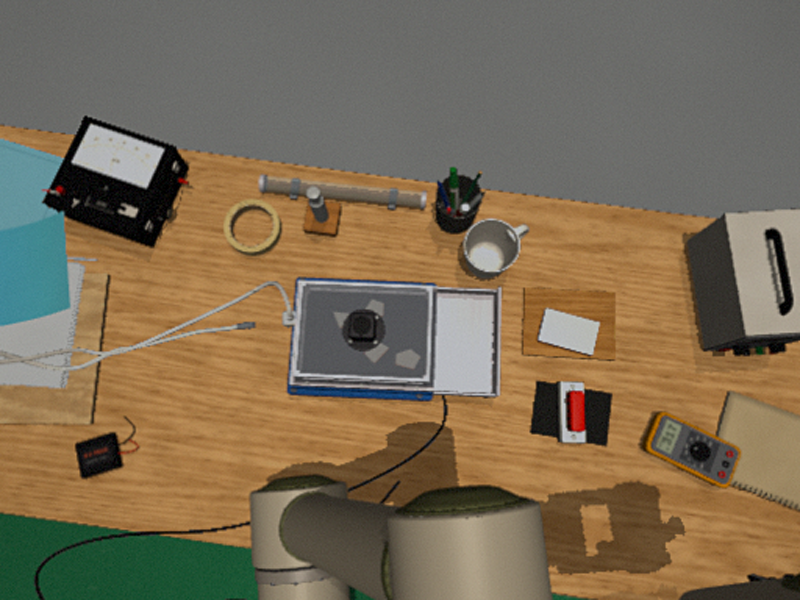

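View pics/scene0b.png

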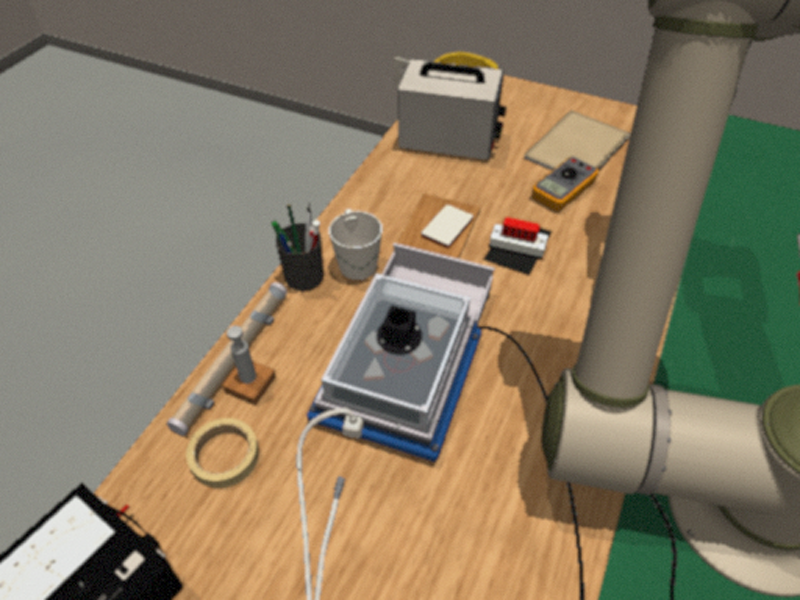

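The top view (800x600 scale) shows the collar at about (363,327), the rig corners at (297,280) and (434,287), and the trough running to x=500. The tile is at (569,332) on the cork and the scraper at (573,412) on the mat. The tape (252,227) and mug (491,248) are at the back. The scene view shows pieces under the guard. I'll enlarge crops to measure.

Run:
```python
from h import *
i=cv2.imread('pics/top0.png')
# crop x 180..330,y 170..260 ; and x 325..405 y 175..295
cv2.imwrite('pics/c1.png',cv2.resize(i[170:270,180:330],None,fx=5.333,fy=5.333,interpolation=cv2.INTER_CUBIC))
cv2.imwrite('pics/c2.png',cv2.resize(i[180:290,325:405],None,fx=5.333,fy=5.333,interpolation=cv2.INTER_CUBIC))
```

```text
(no output)
```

View pics/c1.png

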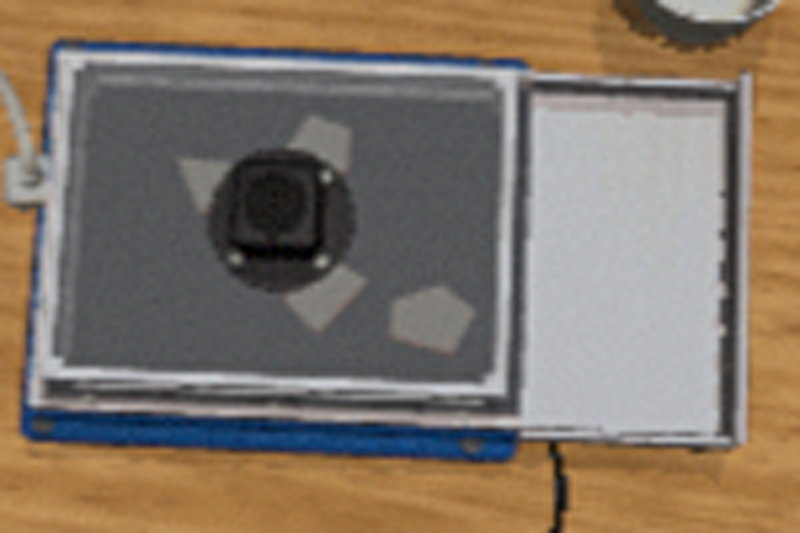

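View pics/c2.png

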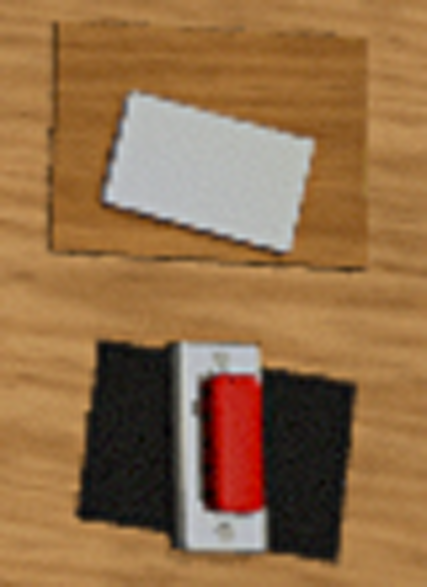

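The crops show four pieces under the guard, with the collar top at c1 (275,203). The rim's left corners are at c1 (62,52) and (43,404), and the trough's outer corners at (748,75) and (742,442). The tile corners are at c2 (130,92), (314,140), (290,250) and (105,203), and the red grip is at c2 (205–262, 375–512).

```bash
cat >> h.py <<'E'
from scipy.optimize import least_squares
from scipy.spatial.transform import Rotation as Ro
def crop(p,x0,y0,f=5.3333): return (np.array(p,float)+.5)/f-.5+np.array([x0,y0])
def fit(d,L,uv,x0):
    "planar pose (x,y,yaw) of model points L (local x,y, world z) seen at uv"
    L=np.array(L,float)
    def W(p):
        c,s=np.cos(p[2]),np.sin(p[2]); return np.c_[p[0]+c*L[:,0]-s*L[:,1],p[1]+s*L[:,0]+c*L[:,1],L[:,2]]
    r=least_squares(lambda p:(proj(d,W(p))-uv).ravel(),x0,loss='soft_l1')
    return r.x,(proj(d,W(r.x))-uv)
def go(cur,tgt):
    "relative row numbers from commanded (x,y,z,yawdeg tool x) to target; tool down"
    def R(y): y=np.radians(y);c,s=np.cos(y),np.sin(y); return np.array([[c,s,0],[s,-c,0],[0,0,-1.]])
    A,B=R(cur[3]),R(tgt[3])
    v=A.T@(np.array(tgt[:3])-cur[:3])/.5
    w=Ro.from_matrix(A.T@B).as_rotvec(degrees=True)/120
    return np.round(np.r_[v,w],4).tolist()
E
python3 - <<'E'
from h import *
np.set_printoptions(precision=4,suppress=True)
d=load('top0')
A=lambda p:crop(p,180,170); B=lambda p:crop(p,325,180)
L=[(.088,.118,.06),(-.088,.118,.06),(.09,-.223,.06),(-.09,-.223,.06)]
print('rig',*fit(d,L,A([(62,52),(43,404),(748,75),(742,442)]),[.45,0,0]))
G=[(.0775,.1075,.105),(.0775,-.1075,.105),(-.0775,-.1075,.105),(-.0775,.1075,.105)]
print('guard',*fit(d,G,A([(80,68),(508,68),(500,392),(55,380)]),[.45,0,0]))
print('collar',ray(d,A([(275,203)]),.15))
T=[(.03,.048,.02),(.03,-.048,.02),(-.03,-.048,.02),(-.03,.048,.02)]
print('tile',*fit(d,T,B([(130,92),(314,140),(290,250),(105,203)]),[.45,-.3,0]))
M=[(.045,.065,.002),(.045,-.065,.002),(-.045,-.065,.002),(-.045,.065,.002)]
print('mat',*fit(d,M,B([(98,341),(355,384),(336,562),(79,518)]),[.3,-.3,0]))
print('scr grip top',ray(d,B([(212,375),(262,376),(262,512),(215,512)]),.06), 'block',ray(d,B([(180,343),(261,343),(268,551),(185,549)]),.028))
print('pieces',ray(d,A([(203,183),(325,150),(330,297),(433,317)]),.06))
print('mug',ray(d,[(491*.64,248*.64)],.095),'tape',ray(d,[(252*.64,227*.64)],.025),'plug',ray(d,[(250*.64,325*.64)],0))
E
```

```text
rig [0.5296 0.0075 0.0955] [[-0.1722 -0.468 ]
 [-1.9205  0.4869]
 [ 0.4965 -0.1215]
 [ 0.7834  0.0003]]
guard [0.5283 0.0066 0.1182] [[-2.9808 -2.0587]
 [ 1.8075 -0.382 ]
 [ 2.6003  0.466 ]
 [-1.7089  0.9268]]
collar [[0.5296 0.0088 0.15  ]]
tile [ 0.5895 -0.3344 -0.1221] [[-0.2329 -0.3074]
 [ 0.268  -0.2927]
 [ 0.3091  0.5183]
 [-0.3524  0.0905]]
mat [ 0.453  -0.3539 -0.0253] [[-0.1182 -0.3378]
 [ 0.2186 -0.3307]
 [ 0.4998  0.3988]
 [-0.6566  0.23  ]]
scr grip top [[ 0.4836 -0.3349  0.06  ]
 [ 0.4864 -0.3584  0.06  ]
 [ 0.4231 -0.3634  0.06  ]
 [ 0.42   -0.3417  0.06  ]] block [[ 0.5004 -0.3256  0.028 ]
 [ 0.506  -0.3649  0.028 ]
 [ 0.4068 -0.3761  0.028 ]
 [ 0.4021 -0.3366  0.028 ]]
pieces [[ 0.5493  0.0532  0.06  ]
 [ 0.5738 -0.0034  0.06  ]
 [ 0.5024 -0.0165  0.06  ]
 [ 0.4997 -0.0671  0.06  ]]
mug [[ 0.6948 -0.1791  0.095 ]] tape [[0.6967 0.2382 0.025 ]] plug [[0.5263 0.2154 0.    ]]
```

Run:
```python
from h import *
a=(.237,-.496,.25,25.49); b=(.4,-.2,.25,5.5); c=(.5296,.0085,.22,5.5); e=(.5296,.0085,.135,5.5)
print(go(a,b),go(b,c),go(c,e))
```

```text
[0.549, -0.3941, 0.0, 0.0, 0.0, 0.1666] [0.298, -0.3902, 0.06, 0.0, 0.0, 0.0] [0.0, 0.0, 0.17, 0.0, 0.0, 0.0]
```

Request:
arm_command(
  commands=[-1, 0.549, -0.3941, 0, 0, 0, 0.1666, -1, 0.549, -0.3941, 0, 0, 0, 0.1666, -1, 0.549, -0.3941, 0, 0, 0, 0.1666, -1, 0.549, -0.3941, 0, 0, 0, 0.1666, -1, 0.549, -0.3941, 0, 0, 0, 0.1666, -1, 0.549, -0.3941, 0, 0, 0, 0.1666, -1, 0.549, -0.3941, 0, 0, 0, 0.1666, -1, 0.549, -0.3941, 0, 0, 0, 0.1666, -1, 0.549, -0.3941, 0, 0, 0, 0.1666, -1, 0.549, -0.3941, 0, 0, 0, 0.1666, -1, 0.549, -0.3941, 0, 0, 0, 0.1666],
)

```text
time_s: 1.02
position: [0.3996, -0.2006, 0.2502]
tool_rot: [[0.995, 0.097, -0.0], [0.097, -0.995, -0.0], [-0.0, 0.0, -1.0]]
ft_force: [-0.5, -0.7, 0.2]
grip_width: 0.0854
gripper_force: 0.0
```

Request:
arm_command(
  commands=[-1, 0.298, -0.3902, 0.06, 0, 0, 0, -1, 0.298, -0.3902, 0.06, 0, 0, 0, -1, 0.298, -0.3902, 0.06, 0, 0, 0, -1, 0.298, -0.3902, 0.06, 0, 0, 0, -1, 0.298, -0.3902, 0.06, 0, 0, 0, -1, 0.298, -0.3902, 0.06, 0, 0, 0, -1, 0.298, -0.3902, 0.06, 0, 0, 0, -1, 0.298, -0.3902, 0.06, 0, 0, 0, -1, 0.298, -0.3902, 0.06, 0, 0, 0],
)

```text
time_s: 1.77
position: [0.5292, 0.0064, 0.22]
tool_rot: [[0.996, 0.094, -0.001], [0.094, -0.996, -0.0], [-0.001, 0.0, -1.0]]
ft_force: [0.2, 0.0, 0.2]
grip_width: 0.0856
gripper_force: 0.0
```

Request:
arm_command(
  commands=[-1, 0, 0, 0.1, 0, 0, 0, -1, 0, 0, 0.17, 0, 0, 0, -1, 0, 0, 0.17, 0, 0, 0, -1, 0, 0, 0.17, 0, 0, 0, 1, 0, 0, 0.17, 0, 0, 0, 1, 0, 0, 0.17, 0, 0, 0, 1, 0, 0, 0.17, 0, 0, 0, 1, 0, 0, 0.17, 0, 0, 0, 1, 0, 0, 0.17, 0, 0, 0, 1, 0, 0, 0.17, 0, 0, 0, 1, 0, 0, 0.17, 0, 0, 0],
  newtons=60,
)

```text
time_s: 2.68
position: [0.5299, 0.0079, 0.1371]
tool_rot: [[0.995, 0.096, 0.003], [0.096, -0.995, -0.001], [0.003, 0.001, -1.0]]
ft_force: [-0.7, -0.0, 7.0]
grip_width: 0.0389
gripper_force: 61.7
```

Request:
arm_command(
  commands=[1, 0, 0, -0.03, 0, 0, 0, 1, 0, 0, -0.08, 0, 0, 0, 1, 0, 0, -0.15, 0, 0, 0, 1, 0, 0, -0.22, 0, 0, 0, 1, 0, 0, -0.22, 0, 0, 0, 1, 0, 0, -0.22, 0, 0, 0],
)

```text
time_s: 3.18
position: [0.5296, 0.008, 0.2471]
tool_rot: [[0.995, 0.096, 0.004], [0.096, -0.995, -0.001], [0.004, 0.001, -1.0]]
ft_force: [0.6, 0.3, -4.3]
grip_width: 0.0391
gripper_force: 61.6
```

Run:
```python
from h import *
c=(.5296,.0085,.245,5.5); print(go(c,(.475,.335,.245,5.5))); s=env.observe(); print(s['position'],s['ft_force'],s['grip_width'])
d=shot('scene','sA'); i=cv2.imread('pics/sA.png'); cv2.imwrite('pics/sAb.png',cv2.resize(i,(800,600)))
```

```text
[-0.0461, -0.6605, 0.0, 0.0, 0.0, 0.0]
[0.52960343 0.00802795 0.24710237] [ 0.56494087  0.33684759 -4.31145984] 0.039133447033422857
```

View pics/sAb.png

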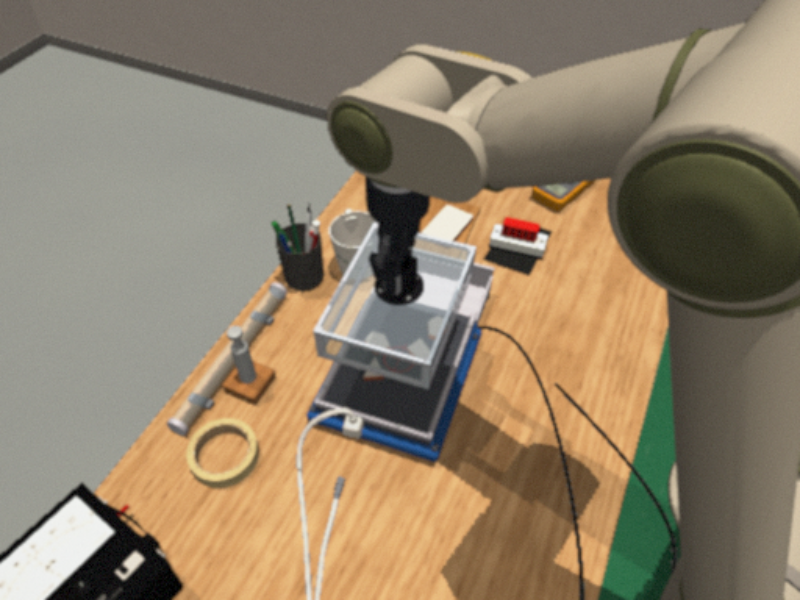

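The guard hangs level from the grip, clear of the pieces. Next I move it to the free bench.

Request:
arm_command(
  commands=[1, -0.005, -0.06, 0, 0, 0, 0, 1, -0.01, -0.13, 0, 0, 0, 0, 1, -0.015, -0.2, 0, 0, 0, 0, 1, -0.02, -0.27, 0, 0, 0, 0, 1, -0.025, -0.34, 0, 0, 0, 0, 1, -0.03, -0.41, 0, 0, 0, 0, 1, -0.035, -0.48, 0, 0, 0, 0, 1, -0.04, -0.55, 0, 0, 0, 0, 1, -0.0461, -0.62, 0, 0, 0, 0, 1, -0.0461, -0.6605, 0, 0, 0, 0, 1, -0.0461, -0.6605, 0, 0, 0, 0, 1, -0.0461, -0.6605, 0, 0, 0, 0],
)

```text
time_s: 4.23
position: [0.4738, 0.3351, 0.2434]
tool_rot: [[0.995, 0.098, -0.003], [0.098, -0.995, -0.002], [-0.003, 0.001, -1.0]]
ft_force: [0.5, -1.1, -2.7]
grip_width: 0.0391
gripper_force: 62.1
```

Request:
arm_command(
  commands=[1, 0, 0, 0.06, 0, 0, 0, 1, 0, 0, 0.12, 0, 0, 0, 1, 0, 0, 0.18, 0, 0, 0, 1, 0, 0, 0.24, 0, 0, 0, 1, 0, 0, 0.28, 0, 0, 0, 1, 0, 0, 0.3, 0, 0, 0, 1, 0, 0, 0.31, 0, 0, 0, 1, 0, 0, 0.316, 0, 0, 0, 1, 0, 0, 0.318, 0, 0, 0, 1, 0, 0, 0.318, 0, 0, 0],
)

```text
time_s: 5.07
position: [0.4753, 0.3346, 0.0873]
tool_rot: [[0.995, 0.096, 0.002], [0.096, -0.995, 0.001], [0.002, -0.001, -1.0]]
ft_force: [0.4, 0.4, -3.5]
grip_width: 0.0394
gripper_force: 62.1
```

Request:
arm_command(
  commands=[1, 0, 0, 0.003, 0, 0, 0, 1, 0, 0, 0.005, 0, 0, 0, 1, 0, 0, 0.005, 0, 0, 0],
)

```text
time_s: 5.32
position: [0.4753, 0.3347, 0.087]
tool_rot: [[0.995, 0.096, 0.004], [0.096, -0.995, 0.001], [0.004, -0.001, -1.0]]
ft_force: [-5.7, -3.5, 17.5]
grip_width: 0.0393
gripper_force: 64.7
```

Request:
arm_command(
  commands=[1, 0, 0, -0.002, 0, 0, 0, 1, 0, 0, -0.002, 0, 0, 0, -1, 0, 0, -0.002, 0, 0, 0, -1, 0, 0, -0.002, 0, 0, 0, -1, 0, 0, -0.002, 0, 0, 0, -1, 0, 0, -0.002, 0, 0, 0, -1, 0, 0, -0.002, 0, 0, 0, -1, 0, 0, -0.1, 0, 0, 0, -1, 0, 0, -0.18, 0, 0, 0, -1, 0, 0, -0.26, 0, 0, 0, -1, 0, 0, -0.333, 0, 0, 0, -1, 0, 0, -0.333, 0, 0, 0],
)

```text
time_s: 6.32
position: [0.4766, 0.3355, 0.2587]
tool_rot: [[0.995, 0.096, 0.013], [0.096, -0.995, 0.006], [0.014, -0.005, -1.0]]
ft_force: [0.5, 0.1, 0.6]
grip_width: 0.0855
gripper_force: 0.0
```

Run:
```python
from h import *
s=env.observe(); print(s['position'],s['ft_force'],s['grip_width'])
d=shot('top','tB'); i=cv2.imread('pics/tB.png')
a=cv2.resize(i[165:275,180:410],None,fx=3.4,fy=3.4,interpolation=cv2.INTER_CUBIC); cv2.imwrite('pics/tBc.png',a); print(a.shape)
```

```text
[0.47664393 0.33554412 0.2586982 ] [0.48082328 0.0608881  0.58924062] 0.0855086441861966
(374, 782, 3)
```

View pics/tBc.png

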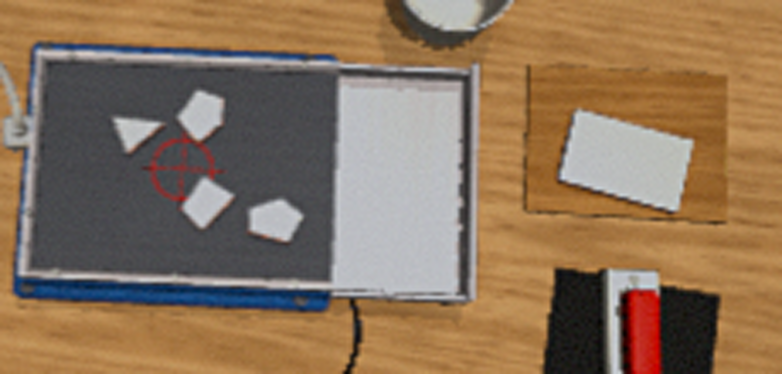

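The view shows four pieces at crop (135,132), (204,114), (208,203) and (276,220). The ring is at (182,170), and the plate's trough edge runs from (337,75) to (332,282). The scraper and tile haven't moved.

Run:
```python
from h import *
np.set_printoptions(precision=4,suppress=True)
d=load('tB'); A=lambda p:crop(p,180,165,3.4)
L=[(0,0,.05),(.024,0,.05),(-.024,0,.05),(0,.024,.05),(0,-.024,.05),(.08,-.118,.05),(-.08,-.118,.05),(.088,.118,.06),(-.088,.118,.06),(.09,-.223,.06),(-.09,-.223,.06)]
uv=A([(182,170),(184,139),(181,200),(150,167),(214,172),(337,72),(332,283),(34,53),(21,274),(477,66),(473,299)])
p,r=fit(d,L,uv,[.53,.008,.09]); print(p,np.degrees(p[2]));print(r)
P=ray(d,A([(135,132),(204,114),(208,203),(276,220)]),.06)
c,s=np.cos(p[2]),np.sin(p[2]); q=(P[:,:2]-p[:2])@np.array([[c,-s],[s,c]]); print('pieces in rig',q)
sc=(.4536,-.3505,.25,-6); print(go((.475,.335,.25,5.5),(.5,0,.25,5.5)),go((.5,0,.25,5.5),(.4536,-.3505,.25,5.5)))
```

```text
[0.5285 0.0095 0.0972] 5.57025974456804
[[ 0.0823 -0.0678]
 [-0.0131  0.0251]
 [-0.1216  0.2178]
 [ 0.337   0.4403]
 [-0.1694 -0.281 ]
 [ 0.5199  0.7772]
 [ 0.0736 -0.6801]
 [ 0.5343 -1.0239]
 [-0.8682  0.9609]
 [-0.4454 -0.3996]
 [-0.017   0.0186]]
pieces in rig [[ 0.0262  0.0371]
 [ 0.0424 -0.015 ]
 [-0.0262 -0.0216]
 [-0.037  -0.0736]]
[-0.0144, 0.6717, 0.0, 0.0, 0.0, 0.0] [-0.1596, 0.6889, 0.0, 0.0, 0.0, 0.0]
```

Request:
arm_command(
  commands=[-1, -0.0144, 0.6717, 0, 0, 0, 0, -1, -0.0144, 0.6717, 0, 0, 0, 0, -1, -0.0144, 0.6717, 0, 0, 0, 0, -1, -0.0144, 0.6717, 0, 0, 0, 0, -1, -0.0144, 0.6717, 0, 0, 0, 0, -1, -0.0144, 0.6717, 0, 0, 0, 0, -1, -0.0144, 0.6717, 0, 0, 0, 0, -1, -0.0144, 0.6717, 0, 0, 0, 0, -1, -0.0144, 0.6717, 0, 0, 0, 0, -1, -0.0144, 0.6717, 0, 0, 0, 0],
)

```text
time_s: 7.2
position: [0.4995, -0.0024, 0.2491]
tool_rot: [[0.996, 0.092, -0.002], [0.092, -0.996, 0.001], [-0.002, -0.001, -1.0]]
ft_force: [-0.0, 0.1, -0.0]
grip_width: 0.0851
gripper_force: 0.0
```

Request:
arm_command(
  commands=[-1, -0.1596, 0.6889, 0, 0, 0, -0.0075, -1, -0.1596, 0.6889, 0, 0, 0, -0.0075, -1, -0.1596, 0.6889, 0, 0, 0, -0.0075, -1, -0.1596, 0.6889, 0, 0, 0, -0.0075, -1, -0.1596, 0.6889, 0, 0, 0, -0.0075, -1, -0.1596, 0.6889, 0, 0, 0, -0.0075, -1, -0.1596, 0.6889, 0, 0, 0, -0.0075, -1, -0.1596, 0.6889, 0, 0, 0, -0.0075, -1, -0.1596, 0.6889, 0, 0, 0, -0.0075, -1, -0.1596, 0.6889, 0, 0, 0, -0.0075, -1, -0.1596, 0.6889, 0, 0, 0, -0.0075],
)

```text
time_s: 8.12
position: [0.4536, -0.3504, 0.2492]
tool_rot: [[0.994, 0.111, -0.001], [0.111, -0.994, 0.002], [-0.001, -0.002, -1.0]]
ft_force: [0.1, -0.0, 0.4]
grip_width: 0.0852
gripper_force: 0.0
```

Run:
```python
from h import *
s=env.observe(); print(s['position'],s['tool_rot'][:,0])
for n in('scene','top'):
    d=shot(n,n[0]+'C'); im=d['image'].astype(int); m=((im[:,:,0]>130)&(im[:,:,1]<70)&(im[:,:,2]<70)).astype(np.uint8)
    k,_,st,ce=cv2.connectedComponentsWithStats(m)
    for j in range(1,k):
        if st[j,4]>30: print(n,st[j],ce[j],ray(d,[ce[j]],.055))
for n in ('top','scene'):
    d0=load(n+'0');im=d0['image'].astype(int); m=((im[:,:,0]>130)&(im[:,:,1]<70)&(im[:,:,2]<70)).astype(np.uint8)
    k,_,st,ce=cv2.connectedComponentsWithStats(m); j=1+st[1:,4].argmax(); print('before',n,st[j],ray(d0,[ce[j]],.055))
```

```text
[ 0.45360279 -0.35035943  0.24917537] [ 9.93791583e-01  1.11254515e-01 -8.50427205e-04]
scene [322 140  23   9 110] [333.66363636 143.55454545] [[ 0.45037025 -0.35220472  0.055     ]]
before top [365 250   9  26 217] [[ 0.45476351 -0.3508459   0.055     ]]
before scene [322 140  23   9 121] [[ 0.45061931 -0.35144963  0.055     ]]
```

Request:
arm_command(
  commands=[-1, 0, 0, 0.08, 0, 0, 0, -1, 0, 0, 0.16, 0, 0, 0, -1, 0, 0, 0.24, 0, 0, 0, -1, 0, 0, 0.31, 0, 0, 0, -1, 0, 0, 0.36, 0, 0, 0, -1, 0, 0, 0.386, 0, 0, 0, -1, 0, 0, 0.386, 0, 0, 0, 1, 0, 0, 0.386, 0, 0, 0, 1, 0, 0, 0.386, 0, 0, 0, 1, 0, 0, 0.386, 0, 0, 0, 1, 0, 0, 0.386, 0, 0, 0, 1, 0, 0, 0.386, 0, 0, 0],
  newtons=80,
)

```text
time_s: 9.22
position: [0.4535, -0.3511, 0.0582]
tool_rot: [[0.994, 0.111, 0.001], [0.111, -0.994, -0.001], [0.001, 0.001, -1.0]]
ft_force: [0.4, 0.4, -0.5]
grip_width: 0.0252
gripper_force: 0.0
```

Request:
arm_command(
  commands=[1, 0, 0, 0, 0, 0, 0, 1, 0, 0, 0, 0, 0, 0, 1, 0, 0, 0, 0, 0, 0],
)

```text
time_s: 9.47
position: [0.4536, -0.3513, 0.0585]
tool_rot: [[0.994, 0.111, 0.001], [0.111, -0.994, -0.001], [0.001, 0.002, -1.0]]
ft_force: [-0.9, -0.5, 7.0]
grip_width: 0.0223
gripper_force: 79.7
```

```bash
cat >> h.py <<'E'
def rigpt(x,y,z,yaw=5.57,p=(.5285,.0095,.0972)):
    c,s=np.cos(p[2]),np.sin(p[2]); return (p[0]+c*x-s*y,p[1]+s*x+c*y,z,yaw)
E
python3 - <<'E'
from h import *
a=(.4536,-.3505,.057,6.4); h1=(.4536,-.3505,.2,6.4); b=rigpt(.024,-.12,.2); c=rigpt(.024,.084,.2); e=rigpt(.024,.084,.107)
f=rigpt(.024,-.122,.107); g=rigpt(-.024,-.122,.17);h=rigpt(-.024,.084,.17)
print(env.observe()['grip_width'])
for x,y in ((a,h1),(h1,b),(b,c),(c,e),(e,f),(f,g),(g,h)): print(go(x,y))
E
```

```text
0.02231449805309469
[0.0, 0.0, -0.286, 0.0, 0.0, 0.0]
[0.2736, -0.4581, 0.0, 0.0, 0.0, 0.0069]
[0.0, -0.408, 0.0, 0.0, 0.0, 0.0]
[0.0, 0.0, 0.186, 0.0, 0.0, 0.0]
[-0.0, 0.412, 0.0, 0.0, 0.0, 0.0]
[-0.096, -0.0, -0.126, 0.0, 0.0, 0.0]
[0.0, -0.412, 0.0, 0.0, 0.0, 0.0]
```

Request:
arm_command(
  commands=[1, 0, 0, -0.03, 0, 0, 0, 1, 0, 0, -0.1, 0, 0, 0, 1, 0, 0, -0.18, 0, 0, 0, 1, 0, 0, -0.25, 0, 0, 0, 1, 0, 0, -0.286, 0, 0, 0, 1, 0, 0, -0.286, 0, 0, 0, 1, 0, 0, -0.286, 0, 0, 0],
)

```text
time_s: 10.05
position: [0.4531, -0.3509, 0.2002]
tool_rot: [[0.994, 0.111, 0.0], [0.111, -0.994, -0.0], [0.0, 0.0, -1.0]]
ft_force: [0.2, -0.4, -3.0]
grip_width: 0.0225
gripper_force: 79.1
```

Request:
arm_command(
  commands=[1, 0.2736, -0.4581, 0, 0, 0, 0.0069, 1, 0.2736, -0.4581, 0, 0, 0, 0.0069, 1, 0.2736, -0.4581, 0, 0, 0, 0.0069, 1, 0.2736, -0.4581, 0, 0, 0, 0.0069, 1, 0.2736, -0.4581, 0, 0, 0, 0.0069, 1, 0.2736, -0.4581, 0, 0, 0, 0.0069, 1, 0.2736, -0.4581, 0, 0, 0, 0.0069, 1, 0.2736, -0.4581, 0, 0, 0, 0.0069, 1, 0.2736, -0.4581, 0, 0, 0, 0.0069],
)

```text
time_s: 10.8
position: [0.5632, -0.1071, 0.198]
tool_rot: [[0.995, 0.099, -0.004], [0.099, -0.995, 0.001], [-0.004, -0.002, -1.0]]
ft_force: [-0.6, -0.3, -3.4]
grip_width: 0.0225
gripper_force: 79.3
```

Request:
arm_command(
  commands=[1, 0, -0.408, 0, 0, 0, 0, 1, 0, -0.408, 0, 0, 0, 0, 1, 0, -0.408, 0, 0, 0, 0, 1, 0, -0.408, 0, 0, 0, 0, 1, 0, -0.408, 0, 0, 0, 0, 1, 0, -0.408, 0, 0, 0, 0, 1, 0, -0.408, 0, 0, 0, 0, 1, 0, -0.408, 0.06, 0, 0, 0, 1, 0, -0.408, 0.12, 0, 0, 0, 1, 0, -0.408, 0.16, 0, 0, 0, 1, 0, -0.408, 0.18, 0, 0, 0, 1, 0, -0.408, 0.18, 0, 0, 0],
)

```text
time_s: 11.8
position: [0.5433, 0.0932, 0.1085]
tool_rot: [[0.995, 0.095, -0.004], [0.095, -0.996, -0.0], [-0.004, -0.0, -1.0]]
ft_force: [0.8, -0.5, -2.3]
grip_width: 0.022
gripper_force: 83.6
```

Run:
```python
from h import *
s=env.observe(); print(s['position'],s['grip_width'],s['ft_force'])
for n in('scene','top'):
    d=shot(n,n[0]+'D'); uv=proj(d,[rigpt(0,-.03,.05)[:3]])[0].astype(int); print(uv)
i=cv2.imread('pics/sD.png'); j=cv2.imread('pics/tD.png')
cv2.imwrite('pics/D.png',np.hstack([cv2.resize(i[130:310,170:350],(400,400)),cv2.resize(j[140:300,180:340],(400,400))]))
```

```text
[0.543348   0.09316672 0.10853825] 0.0220262051324818 [ 0.76115182 -0.50491929 -2.26387821]
[258 219]
[244 215]
```

View pics/D.png

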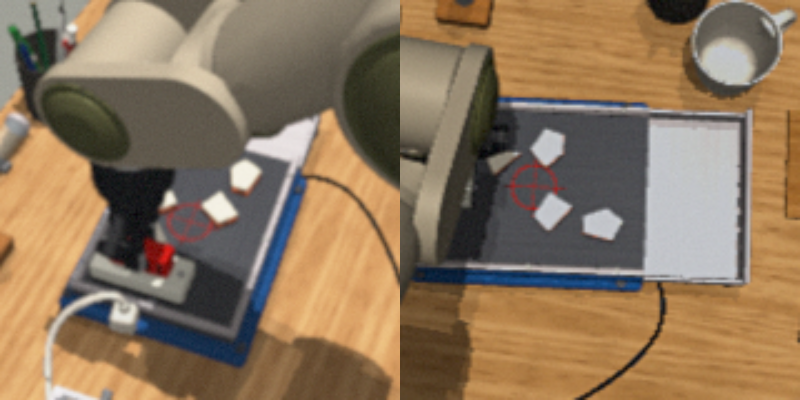

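The left half (scene) shows the scraper upright behind the pieces, inside the far rim. The pieces have not moved. I'll start scraping.

Request:
arm_command(
  commands=[1, 0, 0, 0.002, 0, 0, 0, 1, 0, 0.018, 0.002, 0, 0, 0, 1, 0, 0.036, 0.002, 0, 0, 0, 1, 0, 0.054, 0.002, 0, 0, 0, 1, 0, 0.072, 0.002, 0, 0, 0, 1, 0, 0.09, 0.002, 0, 0, 0, 1, 0, 0.108, 0.002, 0, 0, 0, 1, 0, 0.126, 0.002, 0, 0, 0, 1, 0, 0.144, 0.002, 0, 0, 0, 1, 0, 0.162, 0.002, 0, 0, 0, 1, 0, 0.18, 0.002, 0, 0, 0, 1, 0, 0.2, 0.002, 0, 0, 0],
)

```text
time_s: 12.9
position: [0.5537, -0.0054, 0.1093]
tool_rot: [[0.995, 0.097, -0.0], [0.097, -0.995, 0.0], [-0.0, -0.0, -1.0]]
ft_force: [-0.1, 0.8, -0.5]
grip_width: 0.022
gripper_force: 83.7
```

Request:
arm_command(
  commands=[1, 0, 0.018, 0, 0, 0, 0, 1, 0, 0.036, 0, 0, 0, 0, 1, 0, 0.054, 0, 0, 0, 0, 1, 0, 0.072, 0, 0, 0, 0, 1, 0, 0.09, 0, 0, 0, 0, 1, 0, 0.108, 0, 0, 0, 0, 1, 0, 0.126, 0, 0, 0, 0, 1, 0, 0.144, 0, 0, 0, 0, 1, 0, 0.162, 0, 0, 0, 0, 1, 0, 0.18, 0, 0, 0, 0, 1, 0, 0.2, 0, 0, 0, 0, 1, 0, 0.212, 0, 0, 0, 0],
)

```text
time_s: 13.9
position: [0.5641, -0.1115, 0.1093]
tool_rot: [[0.995, 0.096, 0.0], [0.096, -0.995, -0.0], [0.0, 0.0, -1.0]]
ft_force: [0.6, 0.5, -2.6]
grip_width: 0.0223
gripper_force: 83.7
```

Run:
```python
from h import *
s=env.observe(); print(s['position'],s['grip_width'],s['ft_force'])
for n in('scene','top'): d=shot(n,n[0]+'E')
i=cv2.imread('pics/sE.png'); j=cv2.imread('pics/tE.png')
cv2.imwrite('pics/E.png',np.hstack([cv2.resize(i[130:310,170:350],(400,400)),cv2.resize(j[140:300,180:340],(400,400))]))
```

```text
[ 0.56405977 -0.11154245  0.10930626] 0.02230295134051114 [ 0.60535949  0.49378827 -2.57276688]
```

View pics/E.png

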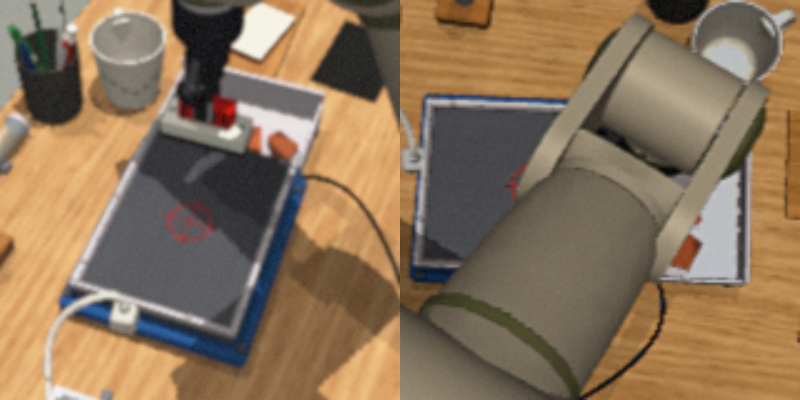

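The scene view shows a bare plate, with terracotta visible in the trough. I'll lift the scraper and carry it back to the mat.

Run:
```python
from h import *
print(go(rigpt(.024,-.122,.2),(.4533,-.3525,.2,6.4)))
```

```text
[-0.268, 0.462, 0.0, 0.0, 0.0, -0.0069]
```

Request:
arm_command(
  commands=[1, 0, 0, -0.03, 0, 0, 0, 1, 0, 0, -0.08, 0, 0, 0, 1, 0, 0, -0.14, 0, 0, 0, 1, 0, 0, -0.182, 0, 0, 0, 1, 0, 0, -0.182, 0, 0, 0, 1, 0, 0, -0.182, 0, 0, 0],
)

```text
time_s: 14.5
position: [0.564, -0.1098, 0.2008]
tool_rot: [[0.995, 0.097, 0.001], [0.097, -0.995, -0.001], [0.001, 0.001, -1.0]]
ft_force: [0.1, -0.1, -3.3]
grip_width: 0.0223
gripper_force: 83.7
```

Request:
arm_command(
  commands=[1, -0.268, 0.462, 0, 0, 0, -0.0069, 1, -0.268, 0.462, 0, 0, 0, -0.0069, 1, -0.268, 0.462, 0, 0, 0, -0.0069, 1, -0.268, 0.462, 0, 0, 0, -0.0069, 1, -0.268, 0.462, 0, 0, 0, -0.0069, 1, -0.268, 0.462, 0, 0, 0, -0.0069, 1, -0.268, 0.462, 0, 0, 0, -0.0069, 1, -0.268, 0.462, 0, 0, 0, -0.0069, 1, -0.268, 0.462, 0, 0, 0, -0.0069, 1, -0.268, 0.462, 0, 0, 0, -0.0069],
)

```text
time_s: 15.33
position: [0.4529, -0.3519, 0.1991]
tool_rot: [[0.994, 0.112, -0.001], [0.112, -0.994, 0.002], [-0.001, -0.002, -1.0]]
ft_force: [0.2, 0.1, -2.3]
grip_width: 0.0222
gripper_force: 83.6
```

Run:
```python
from h import *
s=env.observe(); print(s['position'],s['grip_width'])
for n in('scene','top'): d=shot(n,n[0]+'F')
i=cv2.imread('pics/sF.png'); j=cv2.imread('pics/tF.png')
cv2.imwrite('pics/F.png',np.hstack([cv2.resize(i[110:290,200:380],(400,400),interpolation=cv2.INTER_CUBIC),cv2.resize(j[160:270,230:340],(400,400),interpolation=cv2.INTER_CUBIC)]))
```

```text
[ 0.45293859 -0.35193691  0.19908421] 0.022161752198092927
```

View pics/F.png

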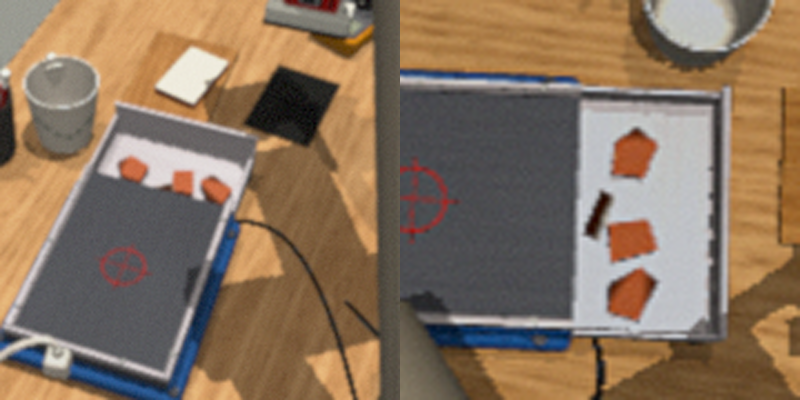

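All four pieces are in the trough: three flipped, glaze down, and the triangle standing on edge near F (600,215). The plate is bare. Now I place the scraper.

Request:
arm_command(
  commands=[1, 0, 0, 0.07, 0, 0, 0, 1, 0, 0, 0.14, 0, 0, 0, 1, 0, 0, 0.21, 0, 0, 0, 1, 0, 0, 0.25, 0, 0, 0, 1, 0, 0, 0.27, 0, 0, 0, 1, 0, 0, 0.28, 0, 0, 0, 1, 0, 0, 0.284, 0, 0, 0, 1, 0, 0, 0.286, 0, 0, 0, 1, 0, 0, 0.286, 0, 0, 0],
)

```text
time_s: 16.18
position: [0.4535, -0.3533, 0.0586]
tool_rot: [[0.994, 0.112, 0.002], [0.112, -0.994, -0.002], [0.001, 0.002, -1.0]]
ft_force: [-0.3, 0.2, -2.5]
grip_width: 0.0223
gripper_force: 83.8
```

Request:
arm_command(
  commands=[1, 0, 0, 0.002, 0, 0, 0, 1, 0, 0, 0.002, 0, 0, 0, -1, 0, 0, 0.002, 0, 0, 0, -1, 0, 0, 0.001, 0, 0, 0, -1, 0, 0, 0, 0, 0, 0, -1, 0, 0, 0, 0, 0, 0, -1, 0, 0, 0, 0, 0, 0, -1, 0, 0, -0.06, 0, 0, 0, -1, 0, 0, -0.14, 0, 0, 0, -1, 0, 0, -0.22, 0, 0, 0, -1, 0, 0, -0.286, 0, 0, 0, -1, 0, 0, -0.286, 0, 0, 0],
)

```text
time_s: 17.18
position: [0.4545, -0.3547, 0.2073]
tool_rot: [[0.994, 0.112, 0.008], [0.112, -0.994, -0.009], [0.007, 0.01, -1.0]]
ft_force: [1.3, 0.1, 1.0]
grip_width: 0.0855
gripper_force: 0.0
```

Run:
```python
from h import *
d=shot('scene','sG'); e=shot('top','tG')
i=cv2.imread('pics/sG.png'); j=cv2.imread('pics/tG.png')
cv2.imwrite('pics/G.png',np.hstack([cv2.resize(i[110:190,255:360],(399,304),interpolation=cv2.INTER_CUBIC),cv2.resize(j[180:260,325:405],(304,304),interpolation=cv2.INTER_CUBIC)]))
print(env.observe()['position'])
```

```text
[ 0.45307712 -0.3532061   0.20130526]
```

View pics/G.png

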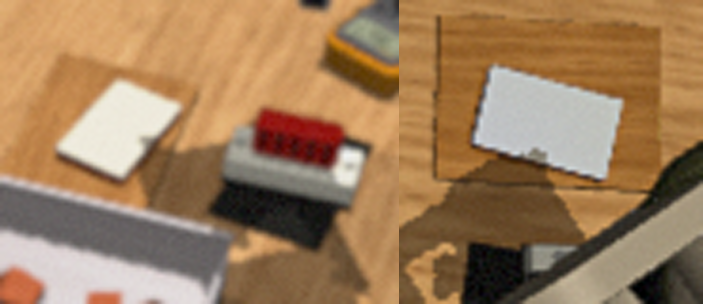

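The scraper stands upright on the mat. Tile corners in the right-hand crop are (91,66), (224,99), (208,180) and (73,146), unchanged.

Run:
```python
from h import *
d=load('tG'); T=[(.03,.048,.02),(.03,-.048,.02),(-.03,-.048,.02),(-.03,.048,.02)]
p,r=fit(d,T,crop([(91,66),(224,99),(208,180),(73,146)],325,180,3.8),[.59,-.33,-.1]); print(p,np.degrees(p[2]),r)
# scene check of tile corners (crop scale 3.8, offset 255,110)
e=load('sG'); print(ray(e,crop([(120,80),(182,104),(122,180),(57,152)],255,110,3.8),.02), ray(d,crop([(91,66),(224,99),(208,180),(73,146)],325,180,3.8),.02))
x,y,w=p[0],p[1],np.degrees(p[2])
# tool y along tile x: tool x yaw = w+90
a=(.4533,-.3525,.2015,6.4); b=(x,y,.2015,w+90); print(w+90,go(a,b))
```

```text
[ 0.58886196 -0.33427472 -0.11397424] -6.530242693627347 [[-0.03996444 -0.12501885]
 [ 0.02190012 -0.06665198]
 [-0.04745456  0.1014943 ]
 [ 0.06543837  0.08594993]]
[[ 0.6070616  -0.38528895  0.02      ]
 [ 0.55168183 -0.37918568  0.02      ]
 [ 0.56227203 -0.27998495  0.02      ]
 [ 0.61920718 -0.28744581  0.02      ]] [[ 0.62379711 -0.29013713  0.02      ]
 [ 0.61301827 -0.38533095  0.02      ]
 [ 0.55388635 -0.37865491  0.02      ]
 [ 0.56472269 -0.28297904  0.02      ]]
83.46975730637266 [0.2735, -0.006, 0.0, 0.0, 0.0, -0.6422]
```

Request:
arm_command(
  commands=[-1, 0.2735, -0.006, 0, 0, 0, -0.6422, -1, 0.2735, -0.006, 0, 0, 0, -0.6422, -1, 0.2735, -0.006, 0, 0, 0, -0.6422, -1, 0.2735, -0.006, 0, 0, 0, -0.6422, -1, 0.2735, -0.006, 0, 0, 0, -0.6422, -1, 0.2735, -0.006, 0, 0, 0, -0.6422, -1, 0.2735, -0.006, 0, 0, 0, -0.6422, -1, 0.2735, -0.006, 0, 0, 0, -0.6422, -1, 0.2735, -0.006, 0, 0, 0, -0.6422, -1, 0.2735, -0.006, 0, 0, 0, -0.6422, -1, 0.2735, -0.006, 0, 0, 0, -0.6422, -1, 0.2735, -0.006, 0, 0, 0, -0.6422],
)

```text
time_s: 18.28
position: [0.5881, -0.3346, 0.1982]
tool_rot: [[0.111, 0.994, -0.003], [0.994, -0.111, 0.002], [0.002, -0.003, -1.0]]
ft_force: [-0.2, -0.5, 0.2]
grip_width: 0.0853
gripper_force: 0.0
```

Request:
arm_command(
  commands=[-1, 0, 0, 0, 0, 0, 0, -1, 0, 0, 0.08, 0, 0, 0, -1, 0, 0, 0.15, 0, 0, 0, -1, 0, 0, 0.2, 0, 0, 0, -1, 0, 0, 0.2, 0, 0, 0],
)

```text
time_s: 18.7
position: [0.5862, -0.3331, 0.0938]
tool_rot: [[0.117, 0.993, -0.009], [0.993, -0.117, 0.007], [0.006, -0.01, -1.0]]
ft_force: [0.3, 0.4, -1.0]
grip_width: 0.0856
gripper_force: 0.0
```

Run:
```python
from h import *
s=env.observe(); print(s['position'],s['tool_rot'][:,0])
d=shot('scene','sH'); a=load('sG')['image'].astype(int); b=d['image'].astype(int)
# tile moved? compare white tile mask in scene
for im in(a,b):
    m=(im[105:165,265:315].min(2)>165).astype(np.uint8); M=cv2.moments(m,True); print(M['m00'],M['m10']/M['m00']+265,M['m01']/M['m00']+105)
```

```text
[ 0.58624628 -0.33306421  0.09375411] [0.11691723 0.99312159 0.00631366]
443.0 285.2911963882618 144.0316027088036
52.0 287.61538461538464 148.71153846153845
```

Request:
arm_command(
  commands=[-1, 0, 0, 0.05, 0, 0, 0, -1, 0, 0, 0.1, 0, 0, 0, -1, 0, 0, 0.13, 0, 0, 0, -1, 0, 0, 0.148, 0, 0, 0, -1, 0, 0, 0.148, 0, 0, 0, -1, 0, 0, 0.148, 0, 0, 0],
)

```text
time_s: 19.25
position: [0.5892, -0.3354, 0.0279]
tool_rot: [[0.115, 0.993, 0.002], [0.993, -0.115, -0.001], [-0.001, 0.002, -1.0]]
ft_force: [-0.4, -1.2, -0.1]
grip_width: 0.0853
gripper_force: 0.0
```

Request:
arm_command(
  commands=[1, 0, 0, 0, 0, 0, 0, 1, 0, 0, 0, 0, 0, 0, 1, 0, 0, 0, 0, 0, 0, 1, 0, 0, 0, 0, 0, 0, 1, 0, 0, 0, 0, 0, 0, 1, 0, 0, 0, 0, 0, 0, 1, 0, 0, 0, 0, 0, 0],
  newtons=60,
)

```text
time_s: 19.83
position: [0.5891, -0.3353, 0.0284]
tool_rot: [[0.114, 0.993, 0.002], [0.993, -0.114, -0.002], [-0.002, 0.003, -1.0]]
ft_force: [-2.0, 0.9, 7.0]
grip_width: 0.0577
gripper_force: 64.1
```

Request:
arm_command(
  commands=[1, 0, 0, -0.02, 0, 0, 0, 1, 0, 0, -0.06, 0, 0, 0, 1, 0, 0, -0.12, 0, 0, 0, 1, 0, 0, -0.18, 0, 0, 0, 1, 0, 0, -0.24, 0, 0, 0, 1, 0, 0, -0.3, 0, 0, 0, 1, 0, 0, -0.348, 0, 0, 0, 1, 0, 0, -0.348, 0, 0, 0, 1, 0, 0, -0.348, 0, 0, 0],
)

```text
time_s: 20.58
position: [0.5887, -0.3349, 0.2022]
tool_rot: [[0.114, 0.993, 0.002], [0.993, -0.114, -0.002], [-0.002, 0.003, -1.0]]
ft_force: [0.1, 0.4, -2.2]
grip_width: 0.0579
gripper_force: 64.7
```

Run:
```python
from h import *
s=env.observe(); print(s['position'],s['grip_width'],s['ft_force'])
d=shot('scene','sI');i=cv2.imread('pics/sI.png')
cv2.imwrite('pics/I.png',cv2.resize(i[60:200,210:370],(640,560),interpolation=cv2.INTER_CUBIC))
a=(.5889,-.3343,.2,83.47); m=rigpt(-.02,-.16,.2,95.57); b=rigpt(0,0,.2,95.57)
print(go(a,m),go(m,b))
```

```text
[ 0.58865114 -0.3348583   0.20224301] 0.05788407101424771 [ 0.14508278  0.35155041 -2.19461058]
[0.3481, -0.1703, 0.0, 0.0, 0.0, -0.1008] [0.32, 0.04, 0.0, 0.0, 0.0, 0.0]
```

View pics/I.png

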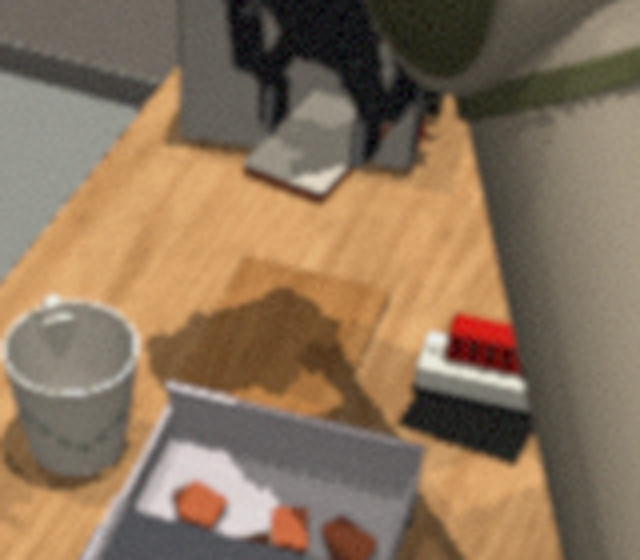

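The tile is gripped and level, and the cork is empty. I'll carry it over the ring mark.

Request:
arm_command(
  commands=[1, 0.05, -0.025, 0, 0, 0, -0.015, 1, 0.1, -0.05, 0, 0, 0, -0.03, 1, 0.15, -0.075, 0, 0, 0, -0.045, 1, 0.2, -0.1, 0, 0, 0, -0.06, 1, 0.25, -0.125, 0, 0, 0, -0.075, 1, 0.3, -0.15, 0, 0, 0, -0.09, 1, 0.3481, -0.1703, 0, 0, 0, -0.1008, 1, 0.3481, -0.1703, 0, 0, 0, -0.1008],
)

```text
time_s: 21.3
position: [0.5217, -0.148, 0.1992]
tool_rot: [[-0.101, 0.995, -0.004], [0.995, 0.101, 0.003], [0.004, -0.004, -1.0]]
ft_force: [0.3, 0.3, -1.5]
grip_width: 0.0577
gripper_force: 64.7
```

Request:
arm_command(
  commands=[1, 0.06, 0.0075, 0, 0, 0, 0, 1, 0.12, 0.015, 0, 0, 0, 0, 1, 0.18, 0.0225, 0, 0, 0, 0, 1, 0.24, 0.03, 0, 0, 0, 0, 1, 0.3, 0.0375, 0, 0, 0, 0, 1, 0.32, 0.04, 0, 0, 0, 0, 1, 0.32, 0.04, 0, 0, 0, 0, 1, 0.32, 0.04, 0, 0, 0, 0],
)

```text
time_s: 21.97
position: [0.528, 0.0087, 0.1996]
tool_rot: [[-0.097, 0.995, -0.002], [0.995, 0.097, -0.0], [0.0, -0.002, -1.0]]
ft_force: [0.8, 0.4, -1.4]
grip_width: 0.0577
gripper_force: 64.7
```

Request:
arm_command(
  commands=[1, 0, 0, 0.05, 0, 0, 0, 1, 0, 0, 0.1, 0, 0, 0, 1, 0, 0, 0.15, 0, 0, 0, 1, 0, 0, 0.2, 0, 0, 0, 1, 0, 0, 0.23, 0, 0, 0, 1, 0, 0, 0.245, 0, 0, 0, 1, 0, 0, 0.252, 0, 0, 0, 1, 0, 0, 0.256, 0, 0, 0, 1, 0, 0, 0.256, 0, 0, 0, 1, 0, 0, 0.256, 0, 0, 0],
)

```text
time_s: 22.8
position: [0.5286, 0.0086, 0.0731]
tool_rot: [[-0.096, 0.995, 0.002], [0.995, 0.096, -0.0], [-0.0, 0.002, -1.0]]
ft_force: [0.1, 0.4, -1.8]
grip_width: 0.0578
gripper_force: 64.7
```

Request:
arm_command(
  commands=[1, 0, 0, 0.003, 0, 0, 0, 1, 0, 0, 0.005, 0, 0, 0, 1, 0, 0, 0.005, 0, 0, 0, 1, 0, 0, 0.005, 0, 0, 0],
)

```text
time_s: 23.13
position: [0.5285, 0.0089, 0.0704]
tool_rot: [[-0.097, 0.995, 0.001], [0.995, 0.097, -0.0], [-0.0, 0.001, -1.0]]
ft_force: [-1.4, -0.5, 4.2]
grip_width: 0.0577
gripper_force: 65.3
```

Contact. I'll release, rise straight up and back off towards the guard.

Request:
arm_command(
  commands=[-1, 0, 0, 0, 0, 0, 0, -1, 0, 0, 0, 0, 0, 0, -1, 0, 0, 0, 0, 0, 0, -1, 0, 0, 0, 0, 0, 0, -1, 0, 0, 0, 0, 0, 0, -1, 0, 0, -0.04, 0, 0, 0, -1, 0, 0, -0.1, 0, 0, 0, -1, 0, 0, -0.18, 0, 0, 0, -1, 0, 0, -0.26, 0, 0, 0, -1, 0, 0, -0.34, 0, 0, 0, -1, 0, 0, -0.3605, 0, 0, 0, -1, 0, 0, -0.3605, 0, 0, 0],
)

```text
time_s: 24.13
position: [0.5291, 0.0088, 0.2535]
tool_rot: [[-0.097, 0.995, 0.007], [0.995, 0.097, -0.001], [-0.002, 0.007, -1.0]]
ft_force: [0.0, -0.3, -1.1]
grip_width: 0.0848
gripper_force: 0.0
```

Run:
```python
from h import *
b=rigpt(0,0,.2498,95.57); m=(.49,.2,.2498,40); c=(.4752,.335,.2498,5.5)
print(go(b,m),go(m,c))
```

```text
[0.3867, -0.0397, 0.0, 0.0, 0.0, 0.4631] [0.1509, -0.2259, 0.0, 0.0, 0.0, 0.2875]
```

Request:
arm_command(
  commands=[-1, 0.3867, -0.0397, 0, 0, 0, 0.4631, -1, 0.3867, -0.0397, 0, 0, 0, 0.4631, -1, 0.3867, -0.0397, 0, 0, 0, 0.4631, -1, 0.3867, -0.0397, 0, 0, 0, 0.4631, -1, 0.3867, -0.0397, 0, 0, 0, 0.4631, -1, 0.3867, -0.0397, 0, 0, 0, 0.4631, -1, 0.3867, -0.0397, 0, 0, 0, 0.4631, -1, 0.3867, -0.0397, 0, 0, 0, 0.4631, -1, 0.3867, -0.0397, 0, 0, 0, 0.4631, -1, 0.3867, -0.0397, 0, 0, 0, 0.4631],
)

```text
time_s: 24.97
position: [0.4892, 0.1996, 0.2486]
tool_rot: [[0.767, 0.642, -0.003], [0.642, -0.767, -0.0], [-0.002, -0.001, -1.0]]
ft_force: [-0.1, 0.6, -0.3]
grip_width: 0.0853
gripper_force: 0.0
```

Request:
arm_command(
  commands=[-1, 0.1509, -0.2259, 0, 0, 0, 0.2875, -1, 0.1509, -0.2259, 0, 0, 0, 0.2875, -1, 0.1509, -0.2259, 0, 0, 0, 0.2875, -1, 0.1509, -0.2259, 0, 0, 0, 0.2875, -1, 0.1509, -0.2259, 0, 0, 0, 0.2875, -1, 0.1509, -0.2259, 0, 0, 0, 0.2875, -1, 0.1509, -0.2259, 0, 0, 0, 0.2875, -1, 0.1509, -0.2259, 0, 0, 0, 0.2875],
)

```text
time_s: 25.63
position: [0.475, 0.3338, 0.2496]
tool_rot: [[0.995, 0.099, -0.001], [0.099, -0.995, -0.0], [-0.001, 0.0, -1.0]]
ft_force: [0.0, 0.4, -0.3]
grip_width: 0.0857
gripper_force: 0.0
```

Run:
```python
from h import *
s=env.observe(); print(s['position'],s['tool_rot'][:,0])
d=shot('top','tJ');j=cv2.imread('pics/tJ.png'); e=shot('scene','sJ')
cv2.imwrite('pics/J.png',cv2.resize(j[165:290,180:405],(792,440),interpolation=cv2.INTER_CUBIC))
```

```text
[0.47501906 0.33384074 0.24962597] [ 9.95113031e-01  9.87386400e-02 -8.58502073e-04]
```

View pics/J.png

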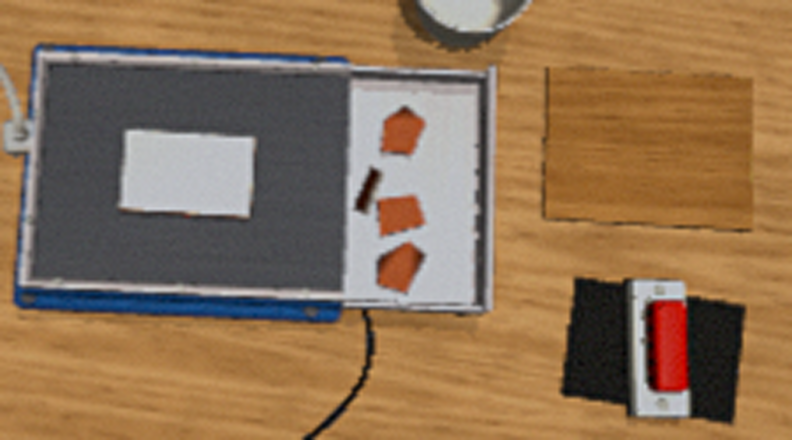

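The tile lies at J (187,172), on the ring. Four pieces are in the trough, and the scraper is on the mat near its middle. I'll check these numerically, including the standing shard at (369,190).

Run:
```python
from h import *
np.set_printoptions(precision=4,suppress=True)
d=load('tJ'); A=lambda p:crop(p,180,165,3.52)
T=[(.03,.048,.062),(.03,-.048,.062),(-.03,-.048,.062),(-.03,.048,.062)]
p,r=fit(d,T,A([(126,129),(255,138),(249,214),(119,206)]),[.53,0,.1]); print(p,np.degrees(p[2]))
def torig(P): c,s=np.cos(.0972),np.sin(.0972); return (P[:,:2]-[.5285,.0095])@np.array([[c,-s],[s,c]])
print(torig(p[None,:2])); print('shard',torig(ray(d,A([(369,190)]),.033)))
print('scr',ray(d,A([(629,279),(688,283),(691,416),(632,416)]),.028).mean(0),'mat .453 -.354')
# go back with guard: 
c=(.4752,.335,.245,5.5)
print(go(c,(.5296,.0085,.245,5.5)))
```

```text
[0.5298 0.0101 0.0709] 4.062045507203345
[[0.0013 0.0005]]
shard [[-0.0025 -0.1351]]
scr [ 0.4532 -0.3525  0.028 ] mat .453 -.354
[0.0457, 0.6604, 0.0, 0.0, 0.0, 0.0]
```

Request:
arm_command(
  commands=[-1, 0, 0, 0.08, 0, 0, 0, -1, 0, 0, 0.16, 0, 0, 0, -1, 0, 0, 0.24, 0, 0, 0, -1, 0, 0, 0.3, 0, 0, 0, -1, 0, 0, 0.3265, 0, 0, 0, -1, 0, 0, 0.3265, 0, 0, 0, 1, 0, 0, 0.3265, 0, 0, 0, 1, 0, 0, 0.3265, 0, 0, 0, 1, 0, 0, 0.3265, 0, 0, 0, 1, 0, 0, 0.3265, 0, 0, 0, 1, 0, 0, 0.3265, 0, 0, 0, 1, 0, 0, 0.3265, 0, 0, 0],
  newtons=70,
)

```text
time_s: 26.73
position: [0.4756, 0.3349, 0.0885]
tool_rot: [[0.995, 0.096, 0.003], [0.096, -0.995, 0.001], [0.003, -0.001, -1.0]]
ft_force: [-0.8, -0.6, 6.5]
grip_width: 0.039
gripper_force: 71.8
```

Tile is within 1.3 mm and 1.5°, and the shard and scraper are in place. The guard is gripped, so I lift and return it.

Request:
arm_command(
  commands=[1, 0, 0, -0.03, 0, 0, 0, 1, 0, 0, -0.09, 0, 0, 0, 1, 0, 0, -0.16, 0, 0, 0, 1, 0, 0, -0.24, 0, 0, 0, 1, 0, 0, -0.317, 0, 0, 0, 1, 0, 0, -0.317, 0, 0, 0, 1, 0, 0, -0.317, 0, 0, 0],
)

```text
time_s: 27.32
position: [0.4752, 0.3347, 0.2473]
tool_rot: [[0.995, 0.096, 0.004], [0.096, -0.995, 0.002], [0.004, -0.001, -1.0]]
ft_force: [0.1, 0.4, -4.3]
grip_width: 0.0394
gripper_force: 71.4
```

Request:
arm_command(
  commands=[1, 0.004, 0.06, 0, 0, 0, 0, 1, 0.009, 0.13, 0, 0, 0, 0, 1, 0.014, 0.2, 0, 0, 0, 0, 1, 0.018, 0.27, 0, 0, 0, 0, 1, 0.023, 0.34, 0, 0, 0, 0, 1, 0.028, 0.41, 0, 0, 0, 0, 1, 0.033, 0.48, 0, 0, 0, 0, 1, 0.038, 0.55, 0, 0, 0, 0, 1, 0.043, 0.62, 0, 0, 0, 0, 1, 0.0457, 0.6604, 0, 0, 0, 0, 1, 0.0457, 0.6604, 0, 0, 0, 0, 1, 0.0457, 0.6604, 0, 0, 0, 0],
)

```text
time_s: 28.32
position: [0.5286, 0.0074, 0.2436]
tool_rot: [[0.996, 0.093, -0.004], [0.093, -0.996, 0.001], [-0.003, -0.001, -1.0]]
ft_force: [-0.4, -0.7, -2.5]
grip_width: 0.0389
gripper_force: 71.9
```

Request:
arm_command(
  commands=[1, 0, 0, 0, 0, 0, 0, 1, 0, 0, 0, 0, 0, 0, 1, 0, 0, 0.06, 0, 0, 0, 1, 0, 0, 0.11, 0, 0, 0, 1, 0, 0, 0.15, 0, 0, 0, 1, 0, 0, 0.17, 0, 0, 0, 1, 0, 0, 0.17, 0, 0, 0, 1, 0, 0, 0.17, 0, 0, 0],
)

```text
time_s: 28.98
position: [0.5291, 0.0089, 0.1603]
tool_rot: [[0.995, 0.097, -0.001], [0.097, -0.995, 0.0], [-0.001, -0.0, -1.0]]
ft_force: [0.3, 0.5, -2.3]
grip_width: 0.0389
gripper_force: 71.8
```

Request:
arm_command(
  commands=[1, 0, 0, 0.01, 0, 0, 0, 1, 0, 0, 0.02, 0, 0, 0, 1, 0, 0, 0.03, 0, 0, 0, 1, 0, 0, 0.036, 0, 0, 0, 1, 0, 0, 0.042, 0, 0, 0, 1, 0, 0, 0.042, 0, 0, 0, 1, 0, 0, 0.042, 0, 0, 0],
)

```text
time_s: 29.57
position: [0.5292, 0.008, 0.1393]
tool_rot: [[0.995, 0.095, -0.0], [0.095, -0.995, 0.0], [-0.0, -0.0, -1.0]]
ft_force: [-0.7, -1.4, -3.5]
grip_width: 0.0392
gripper_force: 71.9
```

Request:
arm_command(
  commands=[1, 0, 0, 0.004, 0, 0, 0, 1, 0, 0, 0.006, 0, 0, 0, 1, 0, 0, 0.006, 0, 0, 0, 1, 0, 0, 0.006, 0, 0, 0],
)

```text
time_s: 29.9
position: [0.5295, 0.0079, 0.1384]
tool_rot: [[0.995, 0.096, 0.002], [0.096, -0.995, -0.0], [0.002, 0.001, -1.0]]
ft_force: [-7.0, -0.6, 15.5]
grip_width: 0.0389
gripper_force: 74.3
```

Seated at the expected height. Release and retreat.

Request:
arm_command(
  commands=[1, 0, 0, -0.002, 0, 0, 0, -1, 0, 0, -0.002, 0, 0, 0, -1, 0, 0, -0.002, 0, 0, 0, -1, 0, 0, -0.002, 0, 0, 0, -1, 0, 0, -0.002, 0, 0, 0, -1, 0, 0, -0.002, 0, 0, 0, -1, 0, 0, -0.05, 0, 0, 0, -1, 0, 0, -0.12, 0, 0, 0, -1, 0, 0, -0.2, 0, 0, 0, -1, 0, 0, -0.26, 0, 0, 0, -1, 0, 0, -0.26, 0, 0, 0, -1, 0, 0, -0.26, 0, 0, 0],
)

```text
time_s: 30.9
position: [0.5295, 0.008, 0.2675]
tool_rot: [[0.995, 0.096, 0.003], [0.096, -0.995, -0.001], [0.003, 0.001, -1.0]]
ft_force: [-0.1, 0.4, -1.0]
grip_width: 0.0853
gripper_force: 0.0
```

Request:
arm_command(
  commands=[-1, -0.1, -0.5, 0, 0, 0, 0, -1, -0.1, -0.5, 0, 0, 0, 0, -1, -0.1, -0.5, 0, 0, 0, 0, -1, -0.1, -0.5, 0, 0, 0, 0, -1, -0.1, -0.5, 0, 0, 0, 0, -1, -0.1, -0.5, 0, 0, 0, 0, -1, -0.1, -0.5, 0, 0, 0, 0, -1, -0.1, -0.5, 0, 0, 0, 0, -1, -0.1, -0.5, 0, 0, 0, 0],
)

```text
time_s: 31.65
position: [0.4554, 0.2518, 0.2651]
tool_rot: [[0.995, 0.096, -0.002], [0.096, -0.995, -0.001], [-0.002, 0.001, -1.0]]
ft_force: [0.9, -0.4, 0.1]
grip_width: 0.0855
gripper_force: 0.0
```

Run:
```python
from h import *
d=shot('top','tK');e=shot('scene','sK');j=cv2.imread('pics/tK.png');i=cv2.imread('pics/sK.png')
cv2.imwrite('pics/K.png',np.vstack([cv2.resize(j[165:265,180:405],(675,300),interpolation=cv2.INTER_CUBIC),cv2.resize(i[120:300,170:395],(375,300))[:, :].repeat(1,1) if 0 else np.hstack([cv2.resize(i[120:300,170:395],(375,300),interpolation=cv2.INTER_CUBIC),np.zeros((300,300,3),np.uint8)])]))
print(ray(d,proj(d,[rigpt(0,0,.15)[:3]]),.15))
```

```text
[[0.5285 0.0095 0.15  ]]
```

View pics/K.png

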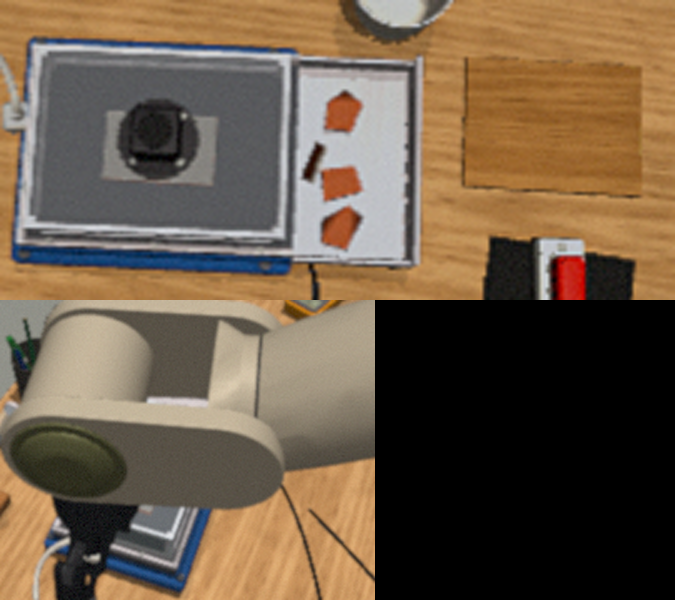

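The top view shows the guard down inside the rim over the tile, with its collar at K (155,132). The pieces are in the trough and the scraper is on the mat. One numeric comparison of the guard with its home image, then I hand in.

Run:
```python
from h import *
g=lambda f:cv2.cvtColor(load(f)['image'],cv2.COLOR_RGB2GRAY)
a,b=g('top0'),g('tK')
ok=True
for n,(x0,x1,y0,y1) in dict(collar=(222,242,197,220),cornerTL=(183,205,175,195),bottom=(185,280,232,250)).items():
    r=cv2.matchTemplate(cv2.resize(b[y0-6:y1+6,x0-6:x1+6],None,fx=4,fy=4,interpolation=cv2.INTER_CUBIC),cv2.resize(a[y0:y1,x0:x1],None,fx=4,fy=4,interpolation=cv2.INTER_CUBIC),cv2.TM_CCOEFF_NORMED)
    _,v,_,l=cv2.minMaxLoc(r); s=(np.array(l)-24)/4; print(n,round(v,3),'shift px',s); ok&=bool(abs(s).max()<=1.5)
print(ok)
if ok: print(env.close_job())
```

```text
collar 0.943 shift px [0.   0.25]
cornerTL 0.986 shift px [0. 0.]
bottom 0.962 shift px [0. 0.]
True
the job is handed in; nothing more can be done
None
```

The job is handed in: all four broken pieces are in the trough, the scraper is back on its mat, the fresh tile is on the ring mark, and the guard is back down over it, all confirmed in the last camera images (no verdict was returned).

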